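# Press the specimen holder cover level and set its thumbscrew a quarter turn off the seat

### The arm

A 7-joint arm with a two-finger parallel gripper is mounted at the origin on the work surface. World frame = base frame: x ahead of the robot, y to its left, z up, the work surface at z = 0. Lengths are in m, angles in rad, forces in N, time in s.
With the tool pointing down it reaches from about 0.4 to 0.85 m from the base axis. Payload 10.4 kg.
Tool frame: the origin (TCP) lies between the finger pads, 19 mm behind the fingertips; this is the grasp point; z points along the fingers, y is the direction in which the jaws open and shut (so a half turn about z gives the same grasp; the last joint's range is limited). The gripper opens to 85 mm and grips with 20 to 120 N. Pads are 22 mm wide; open, the fingers measure 114 mm over their backs; the gripper's body (76 mm by 85 mm) begins 54 mm behind the grasp point. The pads swing forward as they close: fully open they stand 13 mm farther back than shut.
Start: joints at [1.271, 0.332, -0.065, 1.46, 0.022, 1.35, -0.088], TCP at [0.171, -0.601, 0.25] pointing down, gripper open.
Joint ranges: [-2.6, 2.6], [-0.5, 2.12], [-1.47, 1.34], [0.16, 2.42], [-1.27, 4.41], [0.06, 2.06], [-2.6, 2.6]. Speed limits (rad/s): [2.22, 2.22, 2.79, 2.79, 3.14, 3.14, 3.14].

### API

Orientations are given as a unit quaternion [x, y, z, w].
In Python, from workcell import manip gives the robot as it stands.
- The arm moves only by the tool jog_arm, never from a script. Its arguments are lists of equal length, an entry for each row: "translation": the shift along the world's x, y, z in mm, a list of three; "turn": the turn about the world's z in degrees. In form: {"translation": [[x, y, z], ...], "turn": [turn, ...]}. A call has 1 to 12 rows; each row is the pose to reach, as a shift and turn from the pose measured when the call began; what a row does not reach only later rows make up. A row lasts 1/12 s, in which the tool goes at most 41.7 mm and 7.16 degrees, less where a joint would pass 70% of its speed; a pose out of reach is approached as far as the arm can. A call with a gripper value outside its range is refused whole. "grip" is the finger opening in mm, from 0 to 85.4, set as the call begins (left out, the last holds). The fingers move at their own pace and stop on an object; "grip_force" is the grip in N (left out, the last holds). Time passes only in rows, so rows that repeat a pose let the fingers close. It gives the time, the measured TCP pose, the force and the opening at its end, in the units of the state.
- manip.get_obs(): the state, without advancing time (a new reading comes with each control period).
- manip.camera(name): name is "scene" or "top" or "wrist"; returns a dict with "frame" (480x640x3 uint8, red, green, blue), "mtx" (3x3 intrinsics, pixels), "pose" (4x4, takes a point from camera to world coordinates). Camera axes: x right, y down, z forward; pixel columns grow to the right and rows downward; lengths in m; the calibration is good to about 2 mm. A picture is of the moment at which its call begins. There is no depth.
- manip.hand_in(): hands the job in, once; it reports no verdict.
Trained networks look in a picture, given as the dict that the camera call returned (one of the last four; its "shot" number tells which), for a name from the list of things; names that differ only in an ending like _2 or _b are one class to them, and where a whole thing is asked for, a point or a joint stands for the part that bears it (a point fixed in the world has none). Each returns a list of dicts, best first, with "confidence" (0 to 1); they miss things now and then, are a little off and sometimes report something else, mostly with a low value. They report only what shows in the picture. A call takes as long as a camera call. They do not tell look-alikes from the thing itself.
- manip.outline_of(picture, label): "mask" (480x640 bool, what is visible of it) and "extent" ([left, top, right, bottom] in pixels, round what is visible of it).
- manip.pinpoint(picture, label): "at" ([column, row] in pixels: a listed point, or the origin of a listed thing).
The state is a dict: "clock": time; "joint_pos": joint angles; "joint_velocities": joint speeds; "tau": joint torques, N m; "position": TCP position; "ee_rot": TCP orientation; "ft_force": force on the tool from outside, world axes, zero at the start; "torque": the same for the moment, N m; "grip_width": opening from 0.0 (shut) to 1.0 (fully open).
Only numpy, scipy, OpenCV 4.12 (cv2) and the standard library are available. Lean on these libraries where they do the work, as an engineer would, in place of code of your own. Each camera call takes 0.05 s, during which the arm holds its last target. There are 200 camera calls.

### The job

Press the raised end of the loose cover plate down until the plate lies level in the specimen holder, then turn the winged thumbscrew clockwise until it seats. Back it off a quarter turn and stay there: the program finishes with the gripper still holding the screw by its wing. Leave the bottle, the cassettes and the steel rule where they are.

Things in the scene. Friction and masses are not known exactly. Their poses are not given: they have to be found in the camera images.
- holder: Grey metal holder bolted to the bench, 100 (x) by 210 (y) by 22 mm high. Origin on the bench under the middle of its recess; the block runs from y = -92 to +118 mm, z up. Recess 74 (x) by 114 (y) mm, floor 14 mm, rim 22 mm above the bench. The screw's axis stands at (0, +70) mm; two ejector pins, 8 mm across, stand in the floor at (-22, -45) and (+22, -45) mm.
- plate: Loose aluminium cover plate, 70 (x) by 110 (y) by 8 mm, 0.1 to 0.25 kg, in the recess with 2 mm play all round. Origin at the centre of its underside, z to its upper face; x and y run as the holder's. Its -y end is propped 9 mm up on the ejector pins, its +y end lies on the floor under the edge of the screw's flange (5 degrees of tilt). Pressed home its top is flush with the rim.
- ejector (a joint): Travel of the two ejector pins, m: 0 standing 9 mm proud of the recess floor (start), 0.009 pushed down flush with it. Both move together against about 5 N of friction and stay where they are pushed.
- wing (a point): Steel wing head of the thumbscrew, a flat upright bar 40 long (x) by 12 thick (y) by 30 mm high (z), with a short dark line on the top of its +x half. Site on the screw's axis at the foot of the wing, 30 mm above the bench; z up. The foot sits on a round flange 36 mm across, 24 to 30 mm above the bench. It turns with the screw and its height does not noticeably change (fine thread).
- screw (a joint): Turn of the thumbscrew in rad. It grows clockwise seen from above (tightening). Hard stop at 6.283, where the screw is seated; it starts 1.0 to 2.4 rad short of that. It turns against a light friction of 0.06 N m and stays where it is left. Seated (or at 0) the wing's x axis lies along the holder's x.
- bottle: Bystander: brown glass bottle with a black cap, 58 mm across, 115 mm high, standing. Origin at the centre of its underside.
- cassettes: Bystander: two white embedding cassettes, one on the other as one piece, 28 by 40 by 14 mm. Origin at the centre of the underside.
- rule: Bystander: flat steel rule, 28 (x) by 160 (y) by 3 mm, lying on the bench. Origin at the centre of its underside.
Things that resemble listed ones, but are neither listed nor needed, are in the scene too. What is meant by the holder is not orange, and is the smaller of those in its own colour. There is more than one size of the plate; the job needs the smaller.

How it is judged:
On the way, in this order (a step that is already met when the one before it is completed fails the run):
1. the cover plate lies level in the recess (angle between plate's own z axis and vertical below 0.025 rad and z of plate in the frame of holder between 0.012 and 0.016 m and horizontal distance between plate and holder below 0.006 m), for 0.2 s.
2. the thumbscrew is turned clockwise to its seat (value of joint screw above 6.223 rad), for 0.1 s.
At the end, for the whole second after the job is handed in: Screw at rest 90 (+-17) degrees short of its seat, its wing held by the fingers: over 8 N, TCP within 20 mm of the axis, under 45 mm above the wing foot. Plate level within 1.4 degrees, underside 12 to 16 mm above the bench, within 6 mm of the recess middle (all of step 1 and value of joint screw between 4.412 and 5.012 rad and velocity of joint screw between -0.1 and 0.1 rad/s and contact force between the fingers and screw above 8 N and z of the grasp point in the frame of wing below 0.045 m and horizontal distance between the grasp point and wing below 0.02 m); the arm keeps its last pose, push and grip.
It fails at once if the bottle is moved by more than 30 mm (distance of bottle from where it was at the start of the episode above 0.03 m).
It fails at once if the pair of cassettes is moved by more than 30 mm (distance of cassettes from where it was at the start of the episode above 0.03 m).
It fails at once if the steel rule is moved by more than 30 mm (distance of rule from where it was at the start of the episode above 0.03 m).
It also fails if it takes over 64 s, if anything falls off the work surface, if the arm or the gripper's body presses on something with over 40 N, if the wrist force passes 120 N, or if a joint passes its speed limit or range.

## Working session

There is one attempt and no reset: what is moved stays moved. The work goes in short steps, Python scripts to look and compute and a tool call to move; the robot and the scene stay as the last step left them, time stands still between calls to the robot, and variables do not carry over. Pictures are saved under pics/ and viewed, about 8 in all and at most 12, crops included, and the job is handed in when it is done.

Besides the shell and the picture viewer there is one more tool, called after "Emit:" as name(argument=value, ...) on one line, values as JSON. jog_arm: Moves the arm, as the interface text tells. Its arguments: {"type":"object","properties":{"translation":{"type":"array"},"turn":{"type":"array"},"grip":{"type":"number"},"grip_force":{"type":"number"}},"required":["translation","turn"]}

```bash
mkdir -p pics; cat > h.py <<'E'
import numpy as np, cv2
from workcell import manip
def ray(p,uv,z):
    K=np.array(p['mtx']);T=np.array(p['pose'])
    d=T[:3,:3]@np.linalg.solve(K,[uv[0],uv[1],1]);o=T[:3,3]
    return o+d*(z-o[2])/d[2]
def proj(p,X):
    K=np.array(p['mtx']);T=np.array(p['pose'])
    c=T[:3,:3].T@(np.array(X)-T[:3,3]);q=K@c
    return q[:2]/q[2]
def save(p,n): cv2.imwrite('pics/'+n,cv2.cvtColor(p['frame'],cv2.COLOR_RGB2BGR))
E
python3 - <<'E'
from h import *
for n in ['top','scene']:
    p=manip.camera(n);save(p,n+'1.png')
    print(n,np.array(p['pose'])[:3,3].round(3))
    for l,z in [('holder',0),('plate',.018),('wing',.03),('bottle',0),('cassettes',0),('rule',0)]:
        for r in manip.pinpoint(p,l): print(l,round(r['confidence'],2),np.round(r['at']),ray(p,r['at'],z).round(3))
o=manip.get_obs();print(o)
E
```

```text
top [0.401 0.006 1.267]
holder 0.9 [258. 260.] [0.483 0.177 0.   ]
holder 0.85 [391. 223.] [ 0.565 -0.137  0.   ]
holder 0.69 [434. 345.] [ 0.282 -0.227  0.   ]
plate 0.72 [389. 219.] [ 0.572 -0.131  0.018]
plate 0.59 [288. 141.] [0.763 0.101 0.018]
wing 0.89 [224. 282.] [0.432 0.249 0.03 ]
wing 0.5 [367. 230.] [ 0.547 -0.078  0.03 ]
wing 0.49 [411. 368.] [ 0.234 -0.169  0.03 ]
wing 0.27 [390. 221.] [ 0.565 -0.132  0.03 ]
bottle 0.68 [390. 154.] [ 0.73  -0.141  0.   ]
cassettes 0.59 [324. 197.] [0.63  0.018 0.   ]
rule 0.91 [429. 258.] [ 0.481 -0.224  0.   ]
scene [1.417 0.22  0.696]
holder 0.75 [406. 268.] [0.479 0.175 0.   ]
holder 0.66 [237. 188.] [ 0.283 -0.226  0.   ]
holder 0.61 [234. 273.] [ 0.576 -0.128  0.   ]
plate 0.77 [232. 263.] [ 0.572 -0.132  0.018]
plate 0.62 [331. 367.] [0.775 0.098 0.018]
wing 0.9 [270. 255.] [ 0.546 -0.066  0.03 ]
wing 0.57 [450. 243.] [0.419 0.247 0.03 ]
wing 0.49 [269. 169.] [ 0.232 -0.167  0.03 ]
bottle 0.62 [190. 324.] [ 0.725 -0.148  0.   ]
cassettes 0.95 [299. 305.] [0.633 0.012 0.   ]
rule 0.76 [204. 237.] [ 0.481 -0.224  0.   ]
rule 0.46 [230. 261.] [ 0.543 -0.146  0.   ]
{'clock': 0.7, 'joint_pos': array([ 1.27139042,  0.33216387, -0.06469156,  1.46011054,  0.02158794,
        1.34990477, -0.08851083]), 'joint_velocities': array([ 0.00015252, -0.00021742,  0.00138315, -0.00036212,  0.0007103 ,
        0.0006744 , -0.00059053]), 'tau': array([ 6.52866984e-04, -6.25110626e+01,  4.98897862e-02, -3.91776824e+01,
        1.65830209e-02,  1.83230761e-03,  2.04919456e-05]), 'position': array([ 0.1708221 , -0.60121667,  0.25005504]), 'ee_rot': array([9.90438829e-01, 1.37952614e-01, 2.10728245e-05, 5.07197284e-05]), 'ft_force': array([0.29931311, 0.04527708, 0.00299688]), 'torque': array([ 0.04925853, -0.00078594,  0.0115096 ]), 'grip_width': 0.9946840661673098}
```

View pics/top1.png

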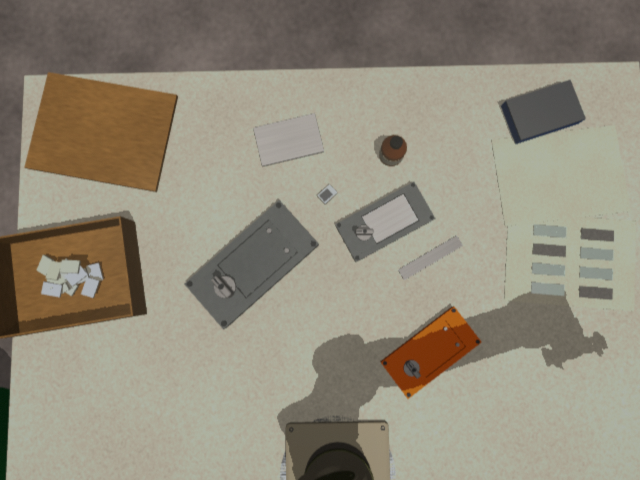

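View pics/scene1.png

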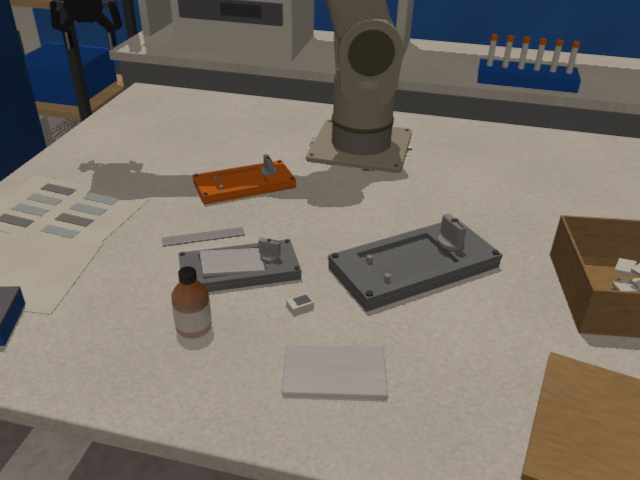

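The top view shows the small grey holder at about (385,222), with its wing at (363,232). The large grey holder at (250,265) and the orange one at (430,350) are decoys. I'll go above the small grey one.

Emit:
jog_arm(translation=[[35,40,0],[70,80,0],[100,118,0],[130,157,0],[165,195,0],[200,235,0],[230,275,0],[262,312,0],[295,350,0],[325,388,0],[360,425,0],[385,455,0]], turn=[0,0,0,0,0,0,0,0,0,0,0,0], grip=85)

```text
clock: 1.7
position: [0.4942, -0.2175, 0.2505]
ee_rot: [0.99, 0.138, 0.0, 0.0]
ft_force: [1.8, -1.3, 0.5]
grip_width: 0.994
```

```bash
python3 - <<'E'
from h import *
p=manip.camera('wrist');save(p,'w1.png')
o=manip.get_obs();print(o['position'],o['ee_rot'],o['joint_pos'].round(2),o['clock']);print(np.array(p['pose']).round(3))
for l,z in [('holder',0),('plate',.018),('wing',.03)]:
    for r in manip.pinpoint(p,l): print(l,round(r['confidence'],2),np.round(r['at']),ray(p,r['at'],z).round(4))
    for r in manip.outline_of(p,l): 
        m=r['mask'].astype(np.uint8); c=max(cv2.findContours(m,0,2)[0],key=cv2.contourArea)
        q=cv2.boxPoints(cv2.minAreaRect(c)); print(l,round(r['confidence'],2),[ray(p,u,{'holder':.022,'plate':.026,'wing':.06}[l])[:2].round(3) for u in q])
E
```

```text
[ 0.49922901 -0.20897245  0.25051682] [ 0.98977376  0.14262798  0.00189056 -0.00125867] [ 0.71  0.18 -0.44  1.67  0.07  1.31 -1.03] 1.75
[[ 0.274 -0.916 -0.294  0.568]
 [-0.962 -0.261 -0.084 -0.196]
 [ 0.001  0.306 -0.952  0.375]
 [ 0.     0.     0.     1.   ]]
holder 0.57 [270. 395.] [ 0.273  -0.2287  0.    ]
holder 0.92 [array([ 0.272, -0.119]), array([ 0.382, -0.272]), array([ 0.288, -0.332]), array([ 0.164, -0.168])]
holder 0.79 [array([ 0.564, -0.004]), array([ 0.657, -0.191]), array([ 0.571, -0.242]), array([ 0.465, -0.038])]
holder 0.58 [array([0.495, 0.048]), array([0.551, 0.05 ]), array([0.559, 0.025]), array([0.503, 0.021])]
holder 0.2 [array([ 0.532, -0.031]), array([ 0.565, -0.047]), array([ 0.549, -0.094]), array([ 0.515, -0.079])]
plate 0.72 [239.  80.] [ 0.5712 -0.1316  0.018 ]
plate 0.66 [array([ 0.578, -0.069]), array([ 0.628, -0.164]), array([ 0.567, -0.199]), array([ 0.512, -0.098])]
wing 0.82 [204. 432.] [ 0.2355 -0.1722  0.03  ]
wing 0.6 [151.  97.] [ 0.54   -0.0702  0.03  ]
wing 0.93 [array([ 0.536, -0.05 ]), array([ 0.565, -0.064]), array([ 0.551, -0.105]), array([ 0.521, -0.092])]
wing 0.92 [array([ 0.227, -0.152]), array([ 0.285, -0.158]), array([ 0.28 , -0.189]), array([ 0.221, -0.184])]
```

View pics/w1.png

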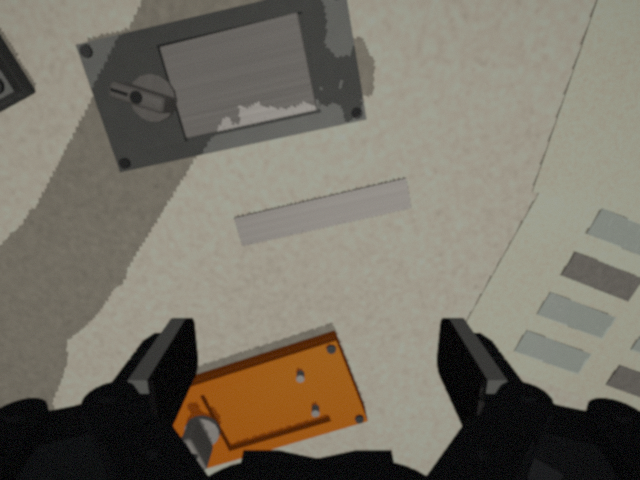

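The wrist view shows the target holder at top left: plate at (240,78), wing at (145,98). The arm was still moving when this was taken. I'll shift so the camera centres on the holder.

Emit:
jog_arm(translation=[[30,30,0],[60,60,0],[90,100,0],[90,110,0],[90,110,0],[90,110,0],[90,110,0]], turn=[0,0,0,0,0,0,0])

```text
clock: 2.63
position: [0.5819, -0.1126, 0.2499]
ee_rot: [0.991, 0.136, -0.001, 0.001]
ft_force: [-0.5, -0.8, -0.3]
grip_width: 0.995
```

```bash
python3 - <<'E'
from h import *
p=manip.camera('wrist');save(p,'w2.png')
o=manip.get_obs();print(o['position'],o['ee_rot'],o['joint_pos'].round(2),o['clock'],o['ft_force'])
for l,z in [('holder',0),('plate',.018),('wing',.03)]:
    for r in manip.pinpoint(p,l): print(l,round(r['confidence'],2),np.round(r['at']),ray(p,r['at'],z).round(4))
    for r in manip.outline_of(p,l): 
        m=r['mask'].astype(np.uint8); c=max(cv2.findContours(m,0,2)[0],key=cv2.contourArea)
        q=cv2.boxPoints(cv2.minAreaRect(c)); print(l,round(r['confidence'],2),q.round(),[ray(p,u,{'holder':.022,'plate':.026,'wing':.06}[l])[:2].round(3) for u in q])
E
```

```text
[ 0.58188095 -0.11286079  0.24999391] [ 9.90806173e-01  1.35286231e-01 -4.12075061e-04  7.70646601e-04] [ 0.52  0.3  -0.5   1.53  0.15  1.35 -1.29] 2.6833 [-0.46044592 -0.30556177  0.27501745]
holder 0.94 [[-79. 129.]
 [ 66.  60.]
 [146. 227.]
 [  1. 296.]] [array([0.552, 0.213]), array([0.636, 0.104]), array([0.519, 0.025]), array([0.417, 0.144])]
holder 0.8 [[188. 183.]
 [433. 135.]
 [455. 250.]
 [210. 298.]] [array([ 0.567, -0.004]), array([ 0.66 , -0.189]), array([ 0.572, -0.243]), array([ 0.467, -0.043])]
holder 0.64 [[300. 455.]
 [307. 408.]
 [430. 426.]
 [423. 473.]] [array([ 0.313, -0.169]), array([ 0.373, -0.161]), array([ 0.385, -0.289]), array([ 0.324, -0.304])]
plate 0.74 [335. 219.] [ 0.5698 -0.133   0.018 ]
plate 0.43 [193. 100.] [0.6334 0.0055 0.018 ]
plate 0.77 [[264. 190.]
 [392. 166.]
 [407. 245.]
 [279. 269.]] [array([ 0.579, -0.067]), array([ 0.628, -0.165]), array([ 0.566, -0.2  ]), array([ 0.513, -0.097])]
wing 0.82 [254. 235.] [ 0.54   -0.0685  0.03  ]
wing 0.82 [[225. 246.]
 [237. 209.]
 [285. 224.]
 [273. 261.]] [array([ 0.535, -0.051]), array([ 0.567, -0.053]), array([ 0.565, -0.091]), array([ 0.533, -0.09 ])]
```

View pics/w2.png

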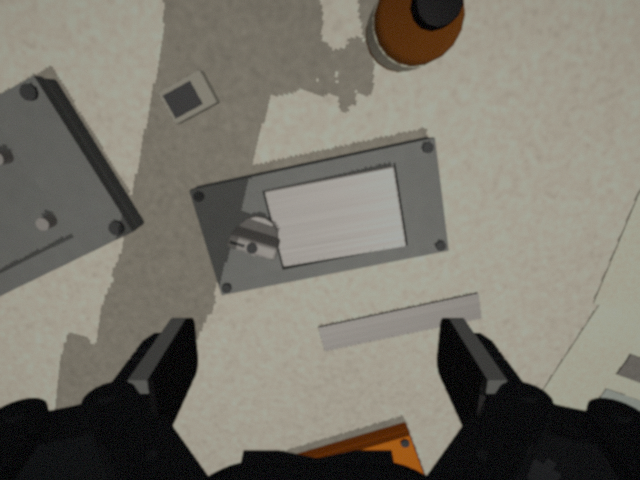

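```bash
python3 - <<'E'
from h import *
p=manip.camera('wrist')
c=[ray(p,u,.022)[:2] for u in [(199,196),(428,147),(440,245),(227,288)]]
k=[ray(p,u,.022)[:2] for u in [(191,188),(434,138),(447,250),(222,294)]]
for q in (c,k):
    q=np.array(q); y=(q[0]+q[3]-q[1]-q[2])/2; L=np.linalg.norm(y); y/=L
    x=np.array([y[1],-y[0]]); m=q.mean(0)
    print(q.round(3).tolist(),'L',L.round(4),'W',np.linalg.norm(q[0]-q[3]).round(4),'yaw',np.degrees(np.arctan2(x[1],x[0])).round(1),'mid',m.round(4),'orig',(m-.013*y).round(4),'screw',(m+.057*y).round(4),'press',(m-.061*y).round(4))
f=p['frame'][190:280,205:325];f=cv2.resize(f,None,fx=6,fy=6,interpolation=cv2.INTER_CUBIC)
cv2.imwrite('pics/c2.png',f[:,:,::-1])
E
```

```text
[[0.559, -0.013], [0.651, -0.187], [0.573, -0.227], [0.481, -0.054]] L 0.1964 W 0.0876 yaw 27.9 mid [ 0.566  -0.1205] orig [ 0.5721 -0.132 ] screw [ 0.5394 -0.0701] press [ 0.5945 -0.1744]
[[0.564, -0.005], [0.659, -0.189], [0.571, -0.235], [0.474, -0.051]] L 0.2075 W 0.1005 yaw 27.4 mid [ 0.5668 -0.1202] orig [ 0.5728 -0.1317] screw [ 0.5406 -0.0696] press [ 0.5949 -0.1743]
```

View pics/c2.png

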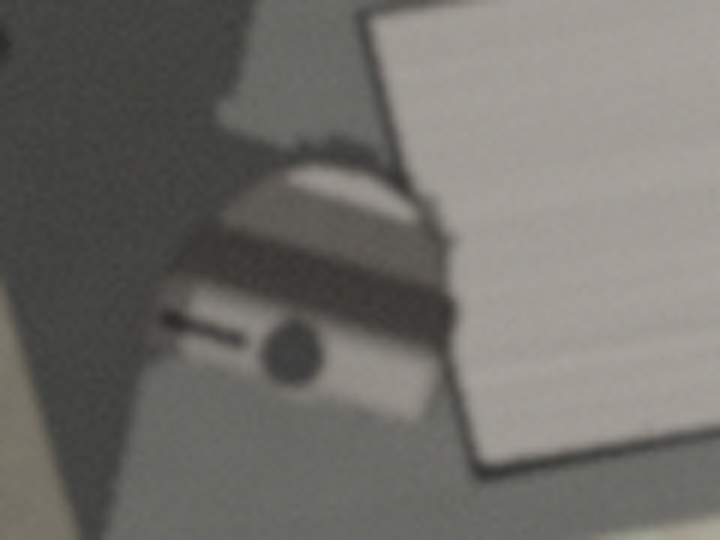

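The crop shows the wing's top with the mark end at crop (170,318) and the hub at (292,352). That puts the wing's yaw near 91°, about 63° short of seated. The holder fits as 208 × 100 mm at yaw 27.6°. Next I'll close the gripper and go above the raised end.

Emit:
jog_arm(translation=[[6,-30,0],[12,-59,-30],[12,-59,-65],[12,-59,-100],[12,-59,-135],[12,-59,-165],[12,-59,-185],[12,-59,-190],[12,-59,-190],[12,-59,-190],[12,-59,-190]], turn=[0,0,0,0,0,0,0,0,0,0,0], grip=0, grip_force=60)

```text
clock: 3.95
position: [0.5956, -0.1702, 0.0621]
ee_rot: [0.991, 0.136, 0.001, 0.001]
ft_force: [-0.5, -1.0, 0.1]
grip_width: 0.001
```

```bash
python3 - <<'E'
from h import *
p=manip.camera('wrist');save(p,'w3.png')
o=manip.get_obs();print(o['position'],o['clock'],o['ft_force'],o['grip_width'])
a=ray(p,(320,240),0);print(a)
E
```

```text
[ 0.59556185 -0.17018578  0.0621138 ] 4.0 [0.77848142 0.8094628  0.10589456] 0.0005465641959398779
[ 0.61311847 -0.16694512  0.        ]
```

View pics/w3.png

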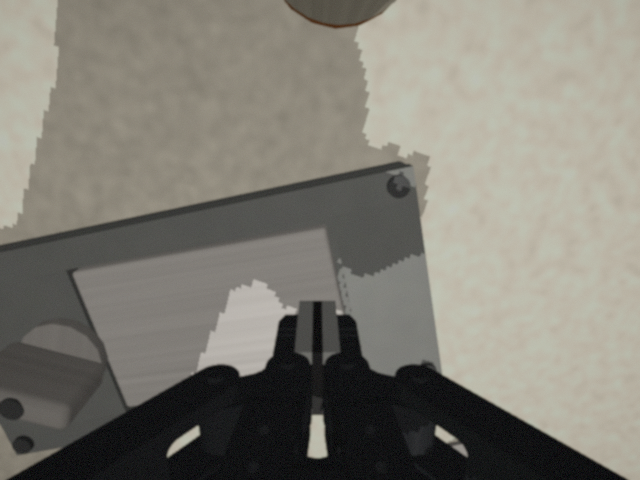

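The closed fingertips are right at the plate's raised edge, at (318,305). I'll shift 7 mm inward and press.

Emit:
jog_arm(translation=[[-4,7,0],[-4,7,-4],[-4,7,-8],[-4,7,-11],[-4,7,-14],[-4,7,-17],[-4,7,-19],[-4,7,-21],[-4,7,-22],[-4,7,-22],[-4,7,-22]], turn=[0,0,0,0,0,0,0,0,0,0,0])

```text
clock: 4.92
position: [0.5918, -0.1638, 0.0408]
ee_rot: [0.991, 0.136, 0.001, 0.001]
ft_force: [-3.6, -1.5, 9.7]
grip_width: -0.002
```

Emit:
jog_arm(translation=[[0,0,-1],[0,0,-2],[0,0,-2],[0,0,-3],[0,0,-3],[0,0,-3]], turn=[0,0,0,0,0,0])

```text
clock: 5.42
position: [0.5919, -0.1639, 0.0407]
ee_rot: [0.991, 0.136, 0.001, 0.002]
ft_force: [-14.7, 2.3, 33.5]
grip_width: -0.002
```

Force rose to 33 N at tip height 21.7 mm, so the plate is home. I'll lift, move over the wing, turn the jaws and open.

Emit:
jog_arm(translation=[[0,0,15],[0,0,50],[0,0,85],[-15,25,110],[-30,55,120],[-45,80,120],[-52,94,120],[-52,94,120],[-52,94,120],[-52,94,120],[-52,94,120],[-52,94,120]], turn=[0,0,0,-7,-14,-21,-28,-35,-42,-49,-56,-63])

```text
clock: 6.42
position: [0.5396, -0.0696, 0.1602]
ee_rot: [0.915, -0.404, -0.0, 0.002]
ft_force: [0.2, -0.4, -0.5]
grip_width: -0.002
```

Emit:
jog_arm(translation=[[0,0,0],[0,0,0],[0,0,0],[0,0,0],[0,0,0],[0,0,0],[0,0,0],[0,0,0],[0,0,0]], turn=[-7,-14,-21,-28,-35,-42,-42,-42,-42], grip=85)

```text
clock: 7.17
position: [0.5363, -0.0709, 0.1513]
ee_rot: [0.793, -0.608, -0.019, 0.011]
ft_force: [1.3, -0.9, -1.5]
grip_width: 0.999
```

```bash
python3 - <<'E'
from h import *
p=manip.camera('wrist');save(p,'w4.png')
o=manip.get_obs();print(o['position'],o['ee_rot'],o['joint_pos'].round(2),o['clock'],o['ft_force'])
t=2*np.degrees(np.arctan2(o['ee_rot'][1],o['ee_rot'][0]));print('tool x yaw',t)
print([np.array(r['at']).round() for r in manip.pinpoint(p,'wing')],[ray(p,r['at'],.03).round(4) for r in manip.pinpoint(p,'wing')])
for X in [(.54,-.07,.06),(.54,-.07,.03)]: print(proj(p,X))
E
```

```text
[ 0.5368833  -0.07109922  0.15224247] [ 0.79207691 -0.61003727 -0.0183509   0.01148633] [-0.69  0.35  0.89  1.81 -0.29  1.17 -2.59] 7.2167 [-1.22798663  1.37211478 -0.56144553]
tool x yaw -75.20507911569344
[array([301., 233.])] [array([ 0.5399, -0.0726,  0.03  ])]
[300.24443338 254.33948207]
[300.01108366 237.1209575 ]
```

View pics/w4.png

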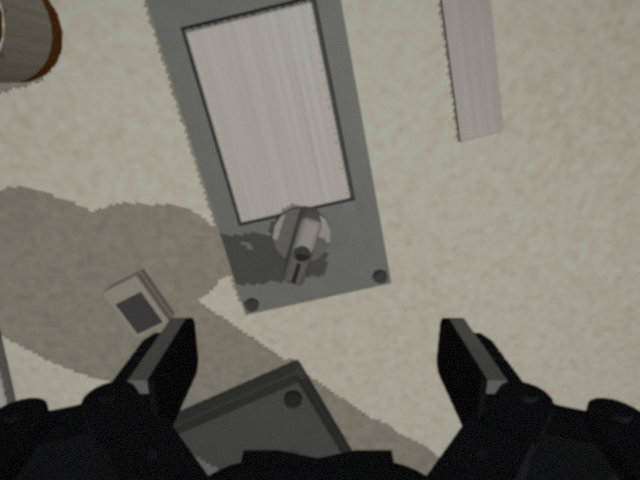

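The wrist view shows the plate lying level, with the wing hub at (302,253) and its mark at (296,275), at the predicted spot. However, joint 7 has run into its range limit at −2.59, because my turn sense was wrong. I'll take the equivalent half-turn grasp the other way.

Emit:
jog_arm(translation=[[1,0,2],[2,1,4],[3,1,6],[3,1,8],[3,1,8],[3,1,8],[3,1,8],[3,1,8],[3,1,8],[3,1,8],[3,1,8],[3,1,8]], turn=[5,12,19,26,33,40,47,54,61,68,75,82])

```text
clock: 8.32
position: [0.5394, -0.069, 0.1587]
ee_rot: [0.997, 0.068, -0.006, 0.022]
ft_force: [0.1, -0.2, -0.1]
grip_width: 0.992
```

```bash
python3 - <<'E'
from h import *
o=manip.get_obs();print(o['position'],o['ee_rot'].round(4),o['joint_pos'].round(2),o['clock'])
print('tool x yaw',2*np.degrees(np.arctan2(o['ee_rot'][1],o['ee_rot'][0])))
E
```

```text
[ 0.53944712 -0.06900879  0.15867017] [ 0.9974  0.0684 -0.0061  0.0219] [-0.52  0.25  0.62  1.82 -0.11  1.12 -1.3 ] 8.3167
tool x yaw 7.850557490071181
```

Emit:
jog_arm(translation=[[0,0,0],[0,0,0],[0,0,0],[0,0,0],[0,0,0],[0,0,0],[0,0,0],[0,0,0],[0,0,0],[0,0,0],[0,0,0],[0,0,0]], turn=[7,14,21,28,35,42,49,56,63,70,77,83])

```text
clock: 9.32
position: [0.5394, -0.0689, 0.159]
ee_rot: [0.699, 0.715, 0.01, 0.021]
ft_force: [0.3, 0.6, 0.3]
grip_width: 0.992
```

```bash
python3 - <<'E'
from h import *
p=manip.camera('wrist')
o=manip.get_obs();print(o['position'],o['ee_rot'].round(4),o['joint_pos'].round(2),o['clock'])
print('tool x yaw',2*np.degrees(np.arctan2(o['ee_rot'][1],o['ee_rot'][0])))
from scipy.spatial.transform import Rotation as R
print('tool axes',R.from_quat(o['ee_rot']).as_matrix().round(3).tolist())
for r in manip.pinpoint(p,'wing'): print('wing',r['confidence'],r['at'],ray(p,r['at'],.03).round(4))
u=proj(p,(.54,-.07,.06));print(u)
a,b=max(0,int(u[0])-60),max(0,int(u[1])-70)
f=p['frame'][b:b+110,a:a+120];cv2.imwrite('pics/c5.png',cv2.resize(f,None,fx=5,fy=5,interpolation=cv2.INTER_CUBIC)[:,:,::-1]);print('crop',a,b)
for psi in (85,88,91,94): 
    d=np.array([np.cos(np.radians(psi)),np.sin(np.radians(psi)),0])*.02
    print(psi,[((proj(p,np.array([.54,-.07,.06])+s*d)-[a,b])*5).round() for s in(-1,1)])
E
```

```text
[ 0.53932354 -0.06916104  0.15898139] [0.6963 0.7174 0.0104 0.0207] [-0.35  0.2   0.43  1.85 -0.08  1.07  0.14] 9.3667
tool x yaw 91.71167102291513
tool axes [[-0.03, 0.999, 0.044], [0.999, 0.03, -0.014], [-0.015, 0.044, -0.999]]
wing 0.71 [310.5, 234.6] [ 0.5396 -0.0699  0.03  ]
[312.64199138 251.07412951]
crop 252 181
85 [array([284., 512.]), array([323., 180.])]
88 [array([293., 512.]), array([313., 179.])]
91 [array([303., 513.]), array([304., 179.])]
94 [array([312., 512.]), array([294., 179.])]
```

View pics/c5.png

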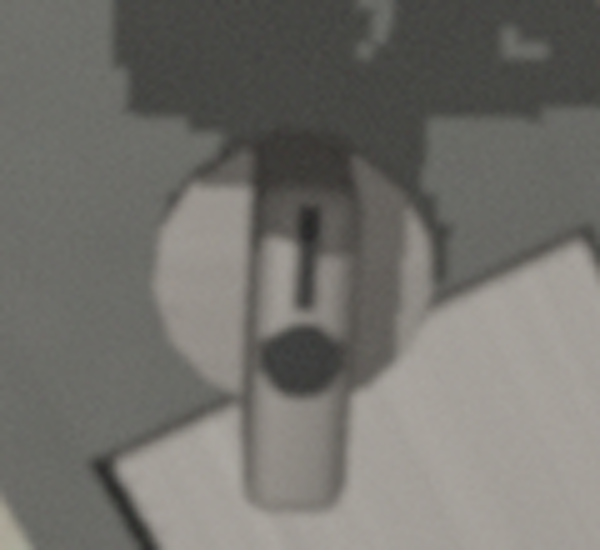

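The crop shows the wing running from (308,185) to (297,505), yaw about 89°, so roughly 62° from its seat. It is centred under the TCP. I'll descend and grip.

Emit:
jog_arm(translation=[[0,0,-25],[0,0,-50],[0,0,-75],[0,0,-90],[0,0,-100],[0,0,-104],[0,0,-104],[0,0,-104]], turn=[-1,-2,-2,-2,-2,-2,-2,-2])

```text
clock: 10.08
position: [0.5399, -0.0693, 0.0558]
ee_rot: [0.713, 0.701, 0.01, 0.021]
ft_force: [0.4, -0.3, 0.1]
grip_width: 0.995
```

Emit:
jog_arm(translation=[[0,0,0],[0,0,0],[0,0,0],[0,0,0],[0,0,0],[0,0,0],[0,0,0],[0,0,0],[0,0,0]], turn=[0,0,0,0,0,0,0,0,0], grip=0, grip_force=50)

```text
clock: 10.83
position: [0.5405, -0.0693, 0.0562]
ee_rot: [0.713, 0.701, 0.011, 0.022]
ft_force: [3.2, -0.4, 2.2]
grip_width: 0.13
```

```bash
cat > s.py <<'E'
from h import *
o=manip.get_obs();print(o['position'].round(4),o['ee_rot'].round(4),o['joint_pos'].round(2),o['clock'],o['ft_force'].round(1),o['torque'].round(2),o['grip_width'])
print('tool x yaw',2*np.degrees(np.arctan2(o['ee_rot'][1],o['ee_rot'][0])))
E
python3 s.py
```

```text
[ 0.5405 -0.0693  0.0562] [0.7131 0.7007 0.0109 0.0216] [-0.33  0.34  0.42  1.93 -0.16  0.85  0.15] 10.8333 [ 3.2 -0.4  2.2] [-0.02 -0.04  0.01] 0.129676147776551
tool x yaw 88.99641586916184
```

Gripped at 11 mm, and the wing is 12 mm thick. Now I'll turn clockwise.

Emit:
jog_arm(translation=[[0,0,0],[0,0,0],[0,0,0],[0,0,0],[0,0,0],[0,0,0],[0,0,0],[0,0,0],[0,0,0],[0,0,0],[0,0,0],[0,0,0]], turn=[-4,-9,-14,-20,-26,-32,-38,-44,-49,-53,-55,-55])

```text
clock: 11.83
position: [0.5416, -0.0694, 0.0562]
ee_rot: [0.956, 0.291, 0.001, 0.025]
ft_force: [8.3, -2.6, -6.2]
grip_width: 0.13
```

```bash
python3 s.py
```

```text
[ 0.5416 -0.0694  0.0562] [9.564e-01 2.911e-01 7.000e-04 2.490e-02] [-0.51  0.39  0.62  1.92 -0.23  0.89 -0.77] 11.8333 [ 8.3 -2.6 -6.2] [ 0.2  -1.38  0.03] 0.1300751344969067
tool x yaw 33.855768214747584
```

Emit:
jog_arm(translation=[[-1,0,0],[-1,0,0],[-1,0,0],[-1,0,0],[-1,0,0],[-1,0,0],[-1,0,0]], turn=[-2,-4,-6,-7,-8,-9,-9])

```text
clock: 12.42
position: [0.5416, -0.0695, 0.0563]
ee_rot: [0.976, 0.216, -0.0, 0.026]
ft_force: [9.7, -2.5, -5.7]
grip_width: 0.13
```

```bash
python3 s.py
```

```text
[ 0.5416 -0.0695  0.0563] [ 9.761e-01  2.156e-01 -4.000e-04  2.560e-02] [-0.53  0.4   0.65  1.91 -0.24  0.9  -0.91] 12.4167 [ 9.7 -2.5 -5.7] [ 0.1  -1.18  1.18] 0.13011976232197717
tool x yaw 24.912235178453464
```

Emit:
jog_arm(translation=[[-1,0,0],[-1,0,0],[-1,0,0],[-1,0,0]], turn=[-1,-2,-3,-3])

```text
clock: 12.75
position: [0.5411, -0.0698, 0.0564]
ee_rot: [0.981, 0.19, -0.001, 0.026]
ft_force: [4.2, -3.4, -0.1]
grip_width: 0.131
```

```bash
python3 s.py
```

```text
[ 0.5411 -0.0698  0.0564] [ 9.814e-01  1.902e-01 -7.000e-04  2.620e-02] [-0.54  0.41  0.66  1.91 -0.25  0.9  -0.96] 12.75 [ 4.2 -3.4 -0.1] [-0.17 -0.51  1.19] 0.1305344621862258
tool x yaw 21.936411034854203
```

Torque holds at 1.19 N m against the 0.06 N m friction, so the screw is seated, with a few degrees of pad twist. Now I'll back off about 93° of tool turn.

Emit:
jog_arm(translation=[[0,0,0],[-1,0,0],[-1,0,0],[-1,0,0],[-1,0,0],[-1,0,0],[-1,0,0],[-1,0,0],[-1,0,0],[-1,0,0],[-1,0,0]], turn=[3,8,14,20,26,32,38,44,48,50,50])

```text
clock: 13.67
position: [0.5407, -0.0694, 0.0563]
ee_rot: [0.808, 0.588, 0.011, 0.024]
ft_force: [8.0, 1.0, -6.1]
grip_width: 0.125
```

Emit:
jog_arm(translation=[[0,0,0],[0,0,0],[0,0,0],[0,0,0],[0,0,0],[0,0,0],[0,0,0],[0,0,0],[0,0,0],[0,0,0],[0,0,0],[0,0,0]], turn=[3,8,14,20,26,32,37,41,43,43,43,43])

```text
clock: 14.67
position: [0.5402, -0.0698, 0.0562]
ee_rot: [0.537, 0.843, 0.019, 0.018]
ft_force: [-2.3, -2.4, 5.4]
grip_width: 0.131
```

```bash
python3 s.py; python3 - <<'E'
from h import *
p=manip.camera('wrist');q=manip.camera('top')
u=proj(p,(.54,-.07,.06));v=proj(q,(.55,-.1,.03)).astype(int);print(u)
f=q['frame'][v[1]-50:v[1]+50,v[0]-50:v[0]+50]
cv2.imwrite('pics/f.png',np.hstack([cv2.resize(p['frame'],(400,300)),cv2.resize(f,(300,300),interpolation=cv2.INTER_CUBIC)])[:,:,::-1])
E
```

```text
[ 0.5402 -0.0698  0.0562] [0.5374 0.8429 0.0188 0.018 ] [-0.23  0.33  0.33  1.93 -0.16  0.85  0.62] 14.6667 [-2.3 -2.4  5.4] [-0.68  1.2   0.05] 0.13064659486504565
tool x yaw 114.9552006727296
[320.55045978 356.24345393]
```

View pics/f.png

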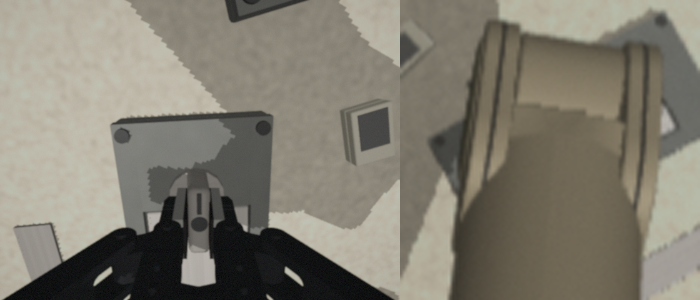

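The wing's mark at (198,200) points along the tool axis, square to the seated direction, and the pads are holding the wing. I'll make one check of the plate from the scene camera before handing in.

```bash
python3 - <<'E'
from h import *
q=manip.camera('scene');f=q['frame'][170:350,160:340]
cv2.imwrite('pics/g.png',cv2.resize(f,None,fx=3,fy=3,interpolation=cv2.INTER_CUBIC)[:,:,::-1])
E
```

```text
(no output)
```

View pics/g.png

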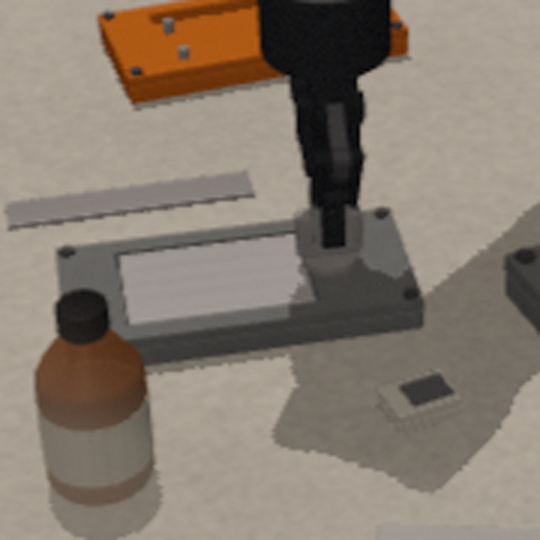

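The plate at (215,280) is flush in the recess. The bottle, cassettes and rule are where they were, and the gripper is on the wing.

```bash
python3 -c "
from h import *
print(manip.hand_in())"
```

```text
the job is handed in; nothing more can be done
None
```

I pressed the plate level, seated the screw, backed it off about a quarter turn and handed the job in with the gripper still holding the wing. No verdict was reported.

- **Plate:** I pressed its raised end with closed fingers until it bottomed at 33 N, with the fingertips 21.7 mm above the bench. It shows flush in the last picture.
- **Screw seating:** I turned it clockwise until it met its stop. The torque held steady at about 1.2 N m, with the tool a few degrees past the estimated seat angle. I put that down to the pads twisting or slipping on the wing.
- **Back-off:** The tool ended 87° short of the estimated seat angle. Pad slip could put the screw itself up to about 93° short, still inside the ±17° allowed.
- **Final hold:** The jaws stop at about 11 mm on the 12 mm wing with 50 N of grip set. The TCP is on the axis within about 1 mm and 26 mm above the wing foot. I set the grip force but did not measure the force on the wing.
- **Bystanders:** The bottle, cassettes and rule show no movement in the last scene picture.

One thing went wrong on the way. I first turned the wrist the wrong way and joint 7 reached −2.59, just inside its −2.6 limit. I took the equivalent half-turn grasp instead, and the tool has been tilted about 2.6° since then.

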